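# Hold the spring clip open astride the order card

## Robot

A 6-joint arm with a two-finger parallel gripper is mounted at the origin on a cart in front of the work surface, level with it; the furniture and walls round the work are solid. World frame = base frame: x ahead of the robot, y to its left, z up, the work surface at z = 0. Lengths are in mm, angles in rad, forces in N, time in s.
With the tool pointing down it reaches from about 300 to 775 mm from the base axis. Payload 14.6 kg.
Tool frame: the origin (TCP) lies midway between the tips of the shut fingers; the grasp point (between the pads) lies grasp_offset behind it (grasp_offset is the distance from the TCP to the grasp point, in mm); z points along the fingers, y is the line along which they close (so a half turn about z gives the same grasp; the last joint's range is limited). The gripper opens to 94 mm and grips with 3 to 60 N. Pads are 16 mm wide; open, the fingers measure 119 mm over their backs; the gripper's body (75 mm by 177 mm) begins 78 mm behind the grasp point.
Start: joints at [-1.329, 0.3, 1.521, -0, 1.321, -0.067], TCP at [167.147, -523.976, 205.446] pointing down, gripper open.
Joint ranges: [-3.03, 3.03], [-0.79, 2.21], [0.23, 2.52], [-1.04, 4.18], [0, 3.07], [-2.55, 2.55]. Speed limits (rad/s): [2.22, 2.22, 2.57, 3.14, 3.14, 3.14].

## Interface

Orientations are given as [roll, pitch, yaw] about the fixed x, y, z axes, in that order (R = Rz(yaw) Ry(pitch) Rx(roll)).
In Python, from cell import * gives the robot as it stands. The module is installed in compiled form; this text tells all that it offers.
- The arm moves only by the shell command python3 -m jog 'ROWS' [FORCE]. ROWS is JSON, a list of rows, each a list of 3 entries, a list of its own where there are three numbers: the finger opening in mm, from 0 to 94, then the shift along the tool's x, y, z in units of 50 mm (1.0 is 50 mm), then the turn about the tool's z in units of 180 degrees (1.0 is 180 degrees). In form: [[fingers, [dx, dy, dz], twist], ...]. A call has 1 to 20 rows; each row shifts and turns the commanded pose from where the row before left it, along the tool's axes as they then stand; what a row does not reach is not made up. A row lasts 1/10 s, in which the tool goes at most 50 mm and 8.59 degrees, less where a joint would pass 70% of its speed; a pose out of reach is approached as far as the arm can. A call with a number of a shift or a turn outside -1 to 1 is refused whole. A call with a gripper value outside its range is refused whole. The fingers move at their own pace and stop on an object; FORCE is the grip in N (left out, the last holds). Time passes only in rows, so rows that do not move let the fingers close. It gives the time, the measured TCP pose, the force, the opening and the grip force at its end, in the units of the state.
- read_state(): the state, without advancing time (a new reading comes with each control period).
- camera(name): name is "side" or "top"; returns the picture (400x640x3 uint8, red, green, blue); there is no depth.
- calibration(name): a dict with "mtx" (3x3 intrinsics, pixels), "distortion" ([k1, k2, p1, p2, k3] as OpenCV has them; the pictures are not rectified), "cam_to_world" (4x4, takes a point from camera to world coordinates). Camera axes: x right, y down, z forward; pixel columns grow to the right and rows downward; lengths in mm; the calibration is good to about 2 mm. A picture is of the moment at which its call begins. calibration takes no time and is no camera call.
- sign_off(): hands the job in; it is judged then, once.
Trained networks look in the newest picture that a camera, given by its name, has taken for a name from the list of things; names that differ only in an ending like _2 or _b are one class to them, and where a whole thing is asked for, a point or a joint stands for the part that bears it (a point fixed in the world has none). Each returns a list of dicts, best first, with "conf" (0 to 1); they miss things now and then, are a little off and sometimes report something else, mostly with a low value. They report only what shows in the picture. A call takes as long as a camera call. They do not tell look-alikes from the thing itself.
- regions_of(camera, query): "pixels" (400x640 bool, what is visible of it) and "rect" ([centre column, centre row, width, height] in pixels, round what is visible of it).
The state is a dict: "clock": time; "joints": joint angles; "qd": joint speeds; "effort": joint torques, N m; "eef_pos": TCP position; "eef_rot": TCP orientation; "wrist_force": force on the tool from outside, world axes, zero at the start; "moment": the same for the moment, N m; "finger_gap": finger opening in mm; "finger_force": force on a finger pad.
Only numpy, scipy, OpenCV 4.12 (cv2) and the standard library are available. Lean on these libraries where they do the work, as an engineer would, in place of code of your own. Each camera call takes 0.05 s, during which the arm holds its last target. There are 200 camera calls.

## Task

A packer wants to slip a gift tag behind the green order card. Squeeze the orange spring clip's handles so that its jaws gape wide open, lift it off its steel rail and lower it squarely over the middle of the green card's top edge, one jaw on each side, until the jaw tips are level with the dark line on the card. Finish there, still squeezing and holding the clip wide open in the gripper with the jaws clear of the card on both sides; do not drop the clip, and leave both cards and everything else where they stand.

Things in the scene. Friction and masses are not known exactly. Their poses are not given: they have to be found in the camera images.
- clip: Spring clip: orange plastic levers, black handle ends, dark rubber jaws, 24 mm wide, 54 mm across the closed handle ends, 84 mm tall, 75 g. This is the lever on its +x side; origin midway between the closed jaw tips. x: from jaw to jaw (squeezing direction), y: along the pivot pin, z: up when parked. Squeezed evenly, this lever tilts by half of joint clip_lever.
- clip_center (a point): The pivot, halfway up the spring clip, axes as clip. The clip stands upright on its rail, jaws down, pinching it; the jaw tips are 45 mm below the pivot and overlap the rail by 20 mm. Opened to the stop, the jaw tips are 42 mm below the pivot and 30 mm apart, the handle ends 40 mm above it and 31 mm apart over their outsides.
- clip_handle (a point): Middle of the black handle end on the clip's +x side: a round bar, 8 mm diameter, 28 mm long along y, 35 mm above the pivot and 23 mm from it along x; its twin is on the -x side. Squeeze the two together along x, from above. Fully open takes about 8 N on each; 20 N of grip is safe. As the clip opens, its pivot settles about 6 mm lower in the fingers.
- clip_lever (a joint): Angle by which the clip is opened, rad: 0 on the rail (jaws 4 mm apart), 0.6 at the stop (fully open). The spring always pulls it shut.
- jaw_tip_a (a point): Inner lower end of the clip's jaw on its +x side, middle of its 24 mm width. Jaws are 4 mm thick.
- jaw_tip_b (a point): Inner lower end of the clip's jaw on its -x side, middle of its 24 mm width.
- rail_top (a point): Middle of the top edge of the steel clip rail, 75 mm above the bench: an upright strip 4 mm thick and 90 mm wide on a fixed foot 70 x 120 x 8 mm. Axes: x across the strip, y along it, z up.
- green_card_edge (a point): Middle of the top edge of the green order card, 100 mm above the bench. The stiff card, 4 mm thick and 90 mm wide, stands in a wooden foot 60 x 110 x 18 mm, loose on the bench, 0.6 kg. A dark line runs across the card 20 mm below the top edge. Axes: x across the card's thickness, y along its top edge, z up.
- yellow_card_edge (a point): Middle of the top edge of the yellow order card, 100 mm above the bench. The stiff card, 4 mm thick and 90 mm wide, stands in a wooden foot 60 x 110 x 18 mm, loose on the bench, 0.6 kg. A dark line runs across the card 20 mm below the top edge. Axes: x across the card's thickness, y along its top edge, z up. Not to be used.
- green_card: The green order card with its wooden foot, origin at the middle of the underside. Axes as its edge.
- yellow_card: The yellow order card with its wooden foot, origin at the middle of the underside. A bystander.
- scissors: Red-handled scissors lying on the bench, 87 x 199 x 9 mm; origin under the middle. A bystander.
- ribbon_spool: Spool of red ribbon lying on the bench, 72 mm across, 32 mm high; the spool's middle is at (16, 30) mm from the origin in its own frame. A bystander.
- marker: White marker pen with black cap, 135 mm long, lying on the bench; origin under the middle. A bystander.
- clip_rail: The clip rail's fixed steel foot and strip, origin under the middle of the foot. Axes as rail_top.
There are look-alikes about, which are no part of the job. Leave any blue or red look-alike of the green_card alone.

How it is judged (in metres and radians):
On the way:
1. the clip is squeezed open in the fingers and lifted clear of its rail (value of joint clip_lever above 0.3 rad and height (world z) of clip_center above 0.13 m and contact force between the fingers and clip above 1 N and contact force between clip and clip_rail below 0.1 N), for 0.2 s.
At the end, for the whole second after the job is handed in: Gripper holds the clip at rest, open at least 0.4 of 0.6 rad; one jaw tip each side of the green card, over 4 mm clear of it, 11 to 29 mm below the top edge, within 20 mm of its middle, square to 0.3 rad; clip and arm not touching the upright card (value of joint clip_lever above 0.4 rad and ((x of jaw_tip_a in the frame of green_card_edge above 0.006 m and x of jaw_tip_b in the frame of green_card_edge below -0.006 m) or (x of jaw_tip_b in the frame of green_card_edge above 0.006 m and x of jaw_tip_a in the frame of green_card_edge below -0.006 m)) and z of jaw_tip_a in the frame of green_card_edge between -0.029 and -0.011 m and y of jaw_tip_a in the frame of green_card_edge between -0.02 and 0.02 m and z of jaw_tip_b in the frame of green_card_edge between -0.029 and -0.011 m and y of jaw_tip_b in the frame of green_card_edge between -0.02 and 0.02 m and angle between the y axis of clip_center and the y axis of green_card_edge, either way round below 0.3 rad and contact force between the fingers and clip above 1 N and contact force between clip and green_card below 0.2 N and contact force between green_card and the arm below 0.2 N and linear speed of clip below 0.03 m/s and angle between green_card's own z axis and vertical below 0.1 rad); the arm keeps its last pose, push and grip.
It fails at once if the clip is dropped (height (world z) of clip_center below 0.07 m).
It fails at once if a card is pushed along (distance of any of green_card, yellow_card from where it was at the start of the episode above 0.012 m).
It fails at once if a bystander is pushed along (distance of any of scissors, ribbon_spool, marker from where it was at the start of the episode above 0.03 m).
It also fails if it takes over 35 s, if anything falls off the work surface, if the arm or the gripper's body presses on something with over 40 N, if the wrist force passes 120 N, or if a joint passes its speed limit or range.

## Working session

There is one attempt and no reset: what is moved stays moved. The work goes in short steps, Python scripts to look and compute and a shell command to move; the robot and the scene stay as the last step left them, time stands still between calls to the robot, and variables do not carry over. Pictures are saved under pics/ and viewed, at most 10 in all, crops included, and the job is handed in when it is done.

```bash
mkdir -p pics
python3 - <<'E'
from cell import *
import cv2,numpy as np
s=read_state();print(s['clock'],s['eef_pos'],s['eef_rot'],s['finger_gap'],[k for k in s], s.get('grasp_offset'))
for n in('side','top'):
    im=camera(n);cv2.imwrite(f'pics/{n}0.png',im[:,:,::-1]);c=calibration(n)
    print(n,np.round(c['mtx'],1).tolist(),c['distortion'],np.round(c['cam_to_world'],3).tolist())
    for q in('clip','clip_rail','green_card','clip_handle'):
        for r in regions_of(n,q)[:4]:print(q,round(r['conf'],2),np.round(r['rect'],1))
try: print(grasp_offset)
except Exception as e: print(e)
E
```

```text
0.0 [ 167.07476214 -523.72055339  204.88517895] [-3.14040512e+00 -6.42298739e-05  3.08772088e-01] 94.01821234258864 ['clock', 'joints', 'qd', 'effort', 'eef_pos', 'eef_rot', 'wrist_force', 'moment', 'finger_force', 'finger_gap'] None
side [[401.4, 0.0, 327.5], [0.0, 401.4, 200.7], [0.0, 0.0, 1.0]] [-0.04095235  0.          0.          0.          0.        ] [[-0.992, -0.096, 0.079, 490.123], [-0.122, 0.649, -0.751, 1021.373], [0.021, -0.755, -0.656, 989.502], [0.0, 0.0, 0.0, 1.0]]
clip_rail 0.68 [351.3 226.4  22.4  26.1]
green_card 0.93 [386.8 167.5  23.8  31. ]
green_card 0.54 [353.5 167.2  15.8  29.8]
clip_handle 0.5 [351.8 206.9  15.5  19.9]
top [[375.0, 0.0, 323.4], [0.0, 375.0, 204.8], [0.0, 0.0, 1.0]] [0.01988326 0.         0.         0.         0.        ] [[0.015, -0.98, 0.198, 303.701], [-1.0, -0.012, 0.015, 1.013], [-0.012, -0.198, -0.98, 1488.708], [0.0, 0.0, 0.0, 1.0]]
clip_rail 0.77 [325.8 227.2  31.9  21.2]
green_card 0.97 [400.9 221.9  28.4  18.6]
green_card 0.71 [366.9 190.8  34.1  24.4]
green_card 0.58 [404.5 258.5  30.4  22.4]
clip_handle 0.54 [324.6 222.4   6.2  15.1]
clip_handle 0.23 [399.2 222.8  33.3  18.7]
18.8
```

Run:
```python
import cv2,numpy as np
a=cv2.imread('pics/top0.png');b=cv2.imread('pics/side0.png')
A=cv2.resize(a[150:300,260:460],None,fx=4,fy=4,interpolation=2)
B=cv2.resize(b[110:260,290:490],None,fx=4,fy=4,interpolation=2)
cv2.imwrite('pics/topc.png',A);cv2.imwrite('pics/sidec.png',B)
```

```text
(no output)
```

View pics/topc.png

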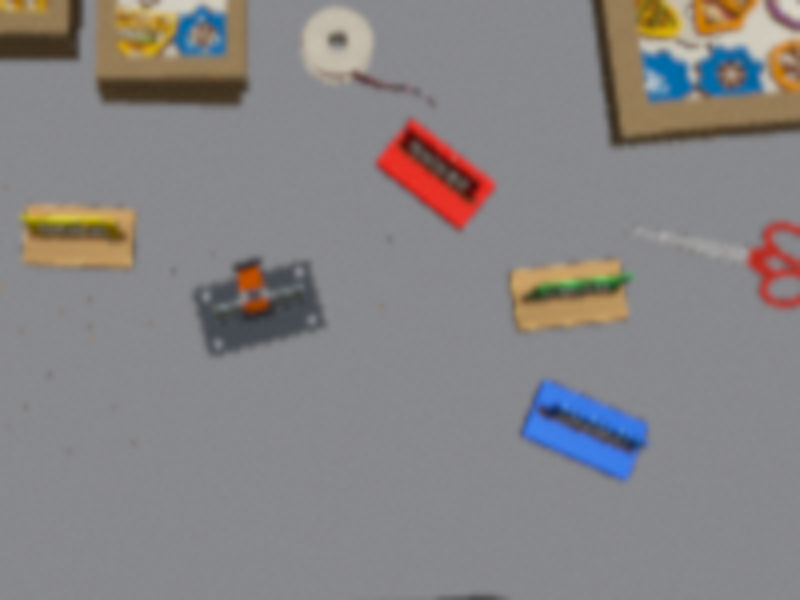

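View pics/sidec.png

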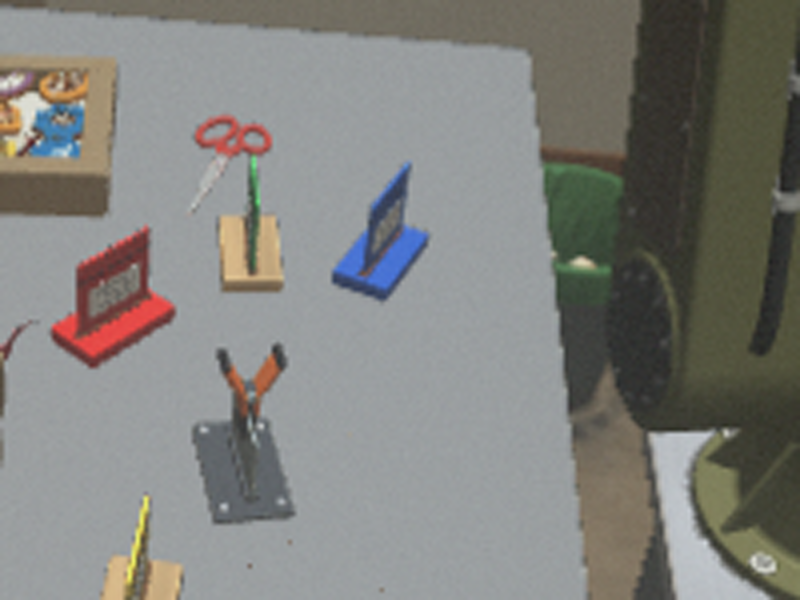

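View pics/side0.png

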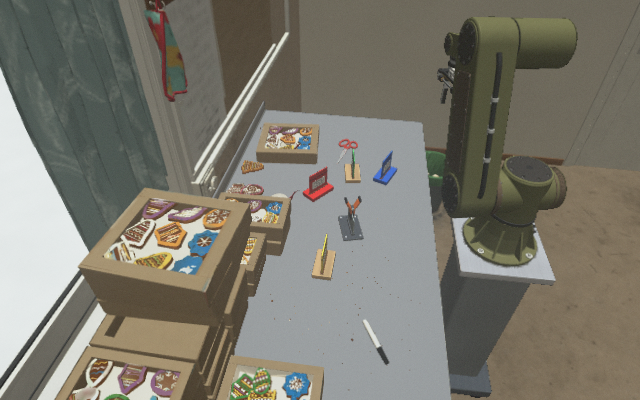

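Candidates (top view): green card (405,221) is the target. Look-alikes are the blue card (406,257) and red card (369,193), plus the yellow bystander (280,209). The only orange clip is at (322,222) on the rail foot (325,227). In the side view the green card is at (353,167), blue at (387,167) and the clip at (352,205). I'll choose the plain green card in its wooden foot.

```bash
cat > h.py <<'E'
from cell import *
import cv2,numpy as np
from scipy.optimize import minimize
S=6
def proj(n,P):
    c=calibration(n);T=np.linalg.inv(c['cam_to_world'])
    return cv2.projectPoints(np.asarray(P,float),cv2.Rodrigues(T[:3,:3])[0],T[:3,3],c['mtx'],np.asarray(c['distortion']))[0][:,0]
def box(cx,cy,cz,sx,sy,sz):
    return np.array([[cx+a*sx/2,cy+b*sy/2,cz+d*sz/2] for a in(-1,1) for b in(-1,1) for d in(-1,1)])
def place(P,p):
    x,y,w=p[:3];z=p[3] if len(p)>3 else 0
    c,s=np.cos(w),np.sin(w);return P@np.array([[c,s,0],[-s,c,0],[0,0,1]])+[x,y,z]
def fit(parts,masks,p0,win=40):
    """masks {cam:bool}; maximise IoU of the union of convex parts"""
    M={}
    for n,m in masks.items():
        r,c=np.nonzero(m);o=np.array([c.min()-win//2,r.min()-win//2]);e=np.array([c.max()+win//2,r.max()+win//2])
        M[n]=(o,cv2.resize(m[o[1]:e[1],o[0]:e[0]].astype(np.uint8),None,fx=S,fy=S,interpolation=0))
    def cost(q):
        p=np.asarray(q)*sc;t=0
        for n,(o,m) in M.items():
            im=np.zeros_like(m)
            for P in parts:
                h=cv2.convexHull(((proj(n,place(P,p))-o+.5)*S).astype(np.float32))
                cv2.fillConvexPoly(im,np.round(h).astype(np.int32),1)
            t-=(im&m).sum()/max(1,(im|m).sum())
        return t/len(M)
    sc=np.array([10,10,.2,10][:len(p0)]);best=None
    for k in range(2):
        q0=(best.x if best else np.array(p0)/sc);s=np.vstack([q0]+[q0+d*(1.5-k) for d in np.eye(len(p0))])
        best=minimize(cost,q0,method='Nelder-Mead',options=dict(initial_simplex=s,xatol=.01,fatol=1e-4))
    return best.x*sc,-best.fun
def ray(n,uv,z):
    c=calibration(n);u=cv2.undistortPoints(np.array([[uv]],float),c['mtx'],np.asarray(c['distortion']))[0,0]
    T=np.array(c['cam_to_world']);d=T[:3,:3]@[u[0],u[1],1];return T[:3,3]+d*(z-T[2,3])/d[2]
def region(n,q,near):
    R=[r for r in regions_of(n,q) if np.hypot(*(np.array(r['rect'][:2])-near))<12]
    return R[0]['pixels'] if R else None
CARD=[box(0,0,9,60,110,18),box(0,0,59,4,90,82)]
RAIL=[box(0,0,4,70,120,8),box(0,0,41,4,90,66)]
E
python3 - <<'E'
from h import *
for n in('top','side'):camera(n)
for uv,z in(((325,227),8),((322.5,222),135),((405,222),60)): print(ray('top',uv,z).round())
g={n:region(n,'green_card',p) for n,p in(('top',(402,222)),('side',(353,167)))}
p0=[*ray('top',(402,222),40)[:2],0.1]
print('card',fit(CARD,g,p0)); [print(n,fit(CARD,{n:g[n]},p0)) for n in g]
r={n:region(n,'clip_rail',p) for n,p in(('top',(325,227)),('side',(351,226)))}
p0=[*ray('top',(325,227),8)[:2],0.2]
print('rail',fit(RAIL,r,p0)); [print(n,fit(RAIL,{n:r[n]},p0)) for n in r]
for n,p in(('top',(324,222)),('side',(352,207))):
    m=region(n,'clip_handle',p)
    if m is not None:
        y,x=np.nonzero(m);print(n,m.sum(),x.min(),x.max(),y.min(),y.max())
    b=cv2.imread(f'pics/{n}0.png');hsv=cv2.cvtColor(b,cv2.COLOR_BGR2HSV)
    o=cv2.inRange(hsv,(4,150,90),(18,255,255))>0;yy,xx=np.mgrid[:400,:640];o&=np.hypot(xx-p[0],yy-p[1])<20
    y,x=np.nonzero(o);print('orange',n,o.sum(),x.min(),x.max(),y.min(),y.max(),x.mean(),y.mean())
E
```

```text
[513.  16.   8.]
[513.  24. 135.]
[ 529. -291.   60.]
card (array([ 5.31669538e+02, -2.87644728e+02,  6.95276382e-02]), np.float64(0.8236268194079774))
top (array([ 5.33348612e+02, -2.86656747e+02,  1.33405255e-01]), np.float64(0.8955016044075801))
side (array([ 5.29257603e+02, -2.89307690e+02,  3.41468806e-02]), np.float64(0.7970700416088765))Traceback (most recent call last):
  File "<stdin>", line 9, in <module>
  File "h.py", line 17, in fit
    r,c=np.nonzero(m);o=np.array([c.min()-win//2,r.min()-win//2]);e=np.array([c.max()+win//2,r.max()+win//2])
        ~~~~~~~~~~^^^
    return _wrapfunc(a, 'nonzero')
    return _wrapit(obj, method, *args, **kwds)
    result = getattr(arr, method)(*args, **kwds)
ValueError: Calling nonzero on 0d arrays is not allowed. Use np.atleast_1d(scalar).nonzero() instead.
```

```bash
cat >> h.py <<'E'
def region2(n,q,near):
    for k in range(4):
        camera(n);m=region(n,q,near)
        if m is not None:return m
def orange(n,p,rad=20):
    b=cv2.cvtColor(camera(n),cv2.COLOR_RGB2HSV);o=cv2.inRange(b,(4,150,90),(18,255,255))>0
    yy,xx=np.mgrid[:400,:640];return o&(np.hypot(xx-p[0],yy-p[1])<rad)
E
python3 - <<'E'
from h import *
r={n:region2(n,'clip_rail',p) for n,p in(('top',(325,227)),('side',(351,226)))}
r={n:m for n,m in r.items() if m is not None}
p0=[*ray('top',(325,227),8)[:2],0.2]
[print('rail',n,fit(RAIL,{n:r[n]},p0)) for n in r]
if len(r)>1:print('rail both',fit(RAIL,r,p0))
for n,p in(('top',(324,222)),('side',(352,207))):
    m=region2(n,'clip_handle',p)
    if m is not None:
        y,x=np.nonzero(m);print(n,m.sum(),x.min(),x.max(),y.min(),y.max(),x.mean(),y.mean())
    o=orange(n,p);y,x=np.nonzero(o);print('orange',n,o.sum(),x.min(),x.max(),y.min(),y.max(),x.mean().round(1),y.mean().round(1))
q=[513,20,.17]
for n in('top','side'):print(n,proj(n,place(np.array([[23,0,135],[-23,0,135],[0,0,100],[0,45,75],[0,-45,75.]]),q)).round(1).tolist())
print(read_state()['clock'])
E
```

```text
rail top (array([5.15646747e+02, 2.12495911e+01, 2.88413142e-01]), np.float64(0.7657671549730146))
rail side (array([5.14975670e+02, 1.87332236e+01, 2.60265563e-01]), np.float64(0.842590346834829))
rail both (array([5.14729052e+02, 1.95517599e+01, 2.63599599e-01]), np.float64(0.8006749360194887))
top 74 319 327 216 228 322.9054054054054 222.09459459459458
orange top 44 320 326 216 227 322.7 221.4
side 135 346 361 197 216 353.0148148148148 205.85185185185185
orange side 29 348 358 200 208 354.8 203.8
top [[322.6, 215.9], [324.5, 228.3], [323.7, 223.5], [312.1, 226.3], [335.4, 222.7]]
side [[345.5, 198.7], [359.5, 198.5], [351.9, 206.5], [352.7, 221.3], [350.2, 203.2]]
1.6
```

```bash
python3 -m jog '[[94,[0,0,0],-0.0455],[94,[0,0,0],-0.0455],[94,[0,0,0],-0.0455],[94,[0,0,0],-0.0455],[94,[0,0,0],-0.0455],[94,[0,0,0],-0.0455],[94,[0,0,0],-0.0455],[94,[0,0,0],-0.0455],[94,[0,0,0],-0.0455],[94,[0,0,0],-0.0455],[94,[0,0,0],-0.0235]]' 10; python3 -m jog '[[94,[0.45,0.465,0],0],[94,[0.45,0.465,0],0],[94,[0.45,0.465,0],0],[94,[0.45,0.465,0],0],[94,[0.45,0.465,0],0],[94,[0.45,0.465,0],0],[94,[0.45,0.465,0],0],[94,[0.45,0.465,0],0],[94,[0.45,0.465,0],0],[94,[0.45,0.465,0],0],[94,[0.45,0.465,0],0],[94,[0.45,0.465,0],0],[94,[0.45,0.465,0],0],[94,[0.45,0.465,0],0],[94,[0.45,0.465,0],0],[94,[0.45,0.465,0],0],[94,[0.45,0.465,0],0],[94,[0.45,0.465,0],0],[94,[0.45,0.465,0],0],[94,[0.45,0.465,0],0]]'
```

```text
clock: 2.7
eef_pos: [167.2, -524.0, 205.5]
eef_rot: [-3.142, -0.0, 1.818]
wrist_force: [-0.1, 0.3, 0.4]
finger_gap: 94.1
finger_force: 0.0
clock: 4.7
eef_pos: [511.8, 25.4, 205.5]
eef_rot: [3.141, 0.0, 1.812]
wrist_force: [-0.0, -0.3, 0.7]
finger_gap: 94.0
finger_force: 0.0
```

Run:
```python
from h import *
b=camera('side')[:,:,::-1].copy();t=camera('top')[:,:,::-1]
A=cv2.resize(b[130:250,300:420],None,fx=5,fy=5,interpolation=2)
cv2.imwrite('pics/s1.png',A)
e=np.array(read_state()['eef_pos']);print(proj('side',[e,e-[0,0,70],[513,22,135]]))
```

```text
[[353.97873937 183.02771936]
 [352.60846491 199.84756169]
 [352.46173689 198.95985972]]
```

View pics/s1.png

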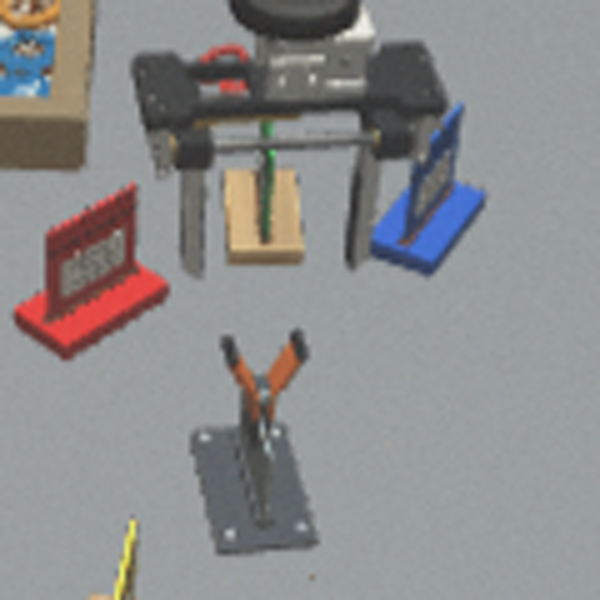

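```bash
python3 -m jog '[[94,[-0.05,0.03,0.3],0],[94,[0,0,0.3],0],[94,[0,0,0.3],0],[94,[0,0,0.3],0],[94,[0,0,0.3],0],[94,[0,0,0.2],0],[94,[0,0,0.07],0],[94,[0,0,0],0]]'; python3 -m jog '[[60,[0,0,0],0],[60,[0,0,0],0],[60,[0,0,0],0],[50,[0,0,0],0],[45,[0,0,0],0],[40,[0,0,0],0],[30,[0,0,0],0],[20,[0,0,0],0],[20,[0,0,0],0],[20,[0,0,0],0],[20,[0,0,0],0],[20,[0,0,0],0],[20,[0,0,0],0]]' 18
```

```text
clock: 5.6
eef_pos: [513.1, 21.8, 116.9]
eef_rot: [-3.141, -0.0, 1.812]
wrist_force: [-0.8, 0.7, 0.2]
finger_gap: 94.0
finger_force: 0.0
clock: 6.9
eef_pos: [513.2, 22.0, 116.9]
eef_rot: [-3.142, -0.0, 1.812]
wrist_force: [0.8, -0.5, -0.0]
finger_gap: 30.6
finger_force: 17.8
```

```bash
python3 -m jog '[[20,[0,0,-0.1],0],[20,[0,0,-0.2],0],[20,[0,0,-0.3],0],[20,[0,0,-0.3],0],[20,[0,0,-0.3],0],[20,[0,0,-0.3],0],[20,[0,0,-0.1],0],[20,[0,0,0],0],[20,[0,0,0],0]]'
python3 - <<'E'
from h import *
b=camera('side')[:,:,::-1]
cv2.imwrite('pics/s2.png',cv2.resize(b[130:250,300:420],None,fx=5,fy=5,interpolation=2))
e=np.array(read_state()['eef_pos'])
print(e,proj('side',[e+[0,0,18.8-40-d] for d in(-15,0,42)]).round(1).tolist())
E
```

```text
clock: 7.8
eef_pos: [513.0, 22.0, 196.5]
eef_rot: [-3.141, -0.0, 1.812]
wrist_force: [-0.3, -1.9, -0.6]
finger_gap: 30.1
finger_force: 17.8
[512.9403731   22.02611877 196.31569685] [[353.5, 185.8], [353.2, 189.5], [352.4, 199.4]]
```

View pics/s2.png

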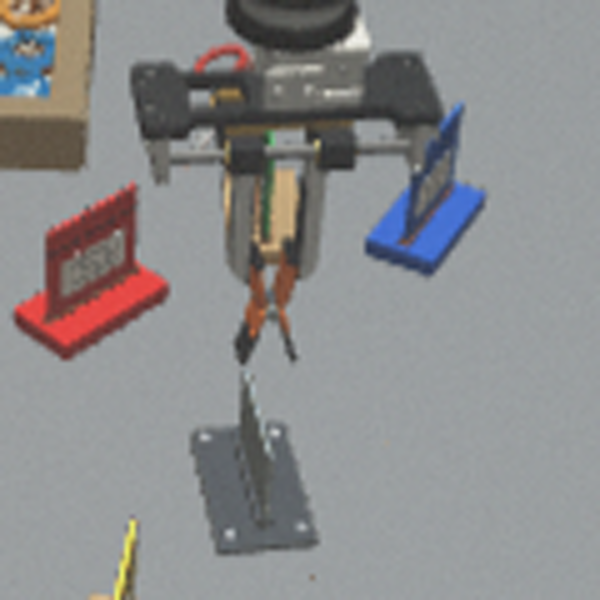

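```bash
python3 -m jog '[[20,[0,0,0],0.03],[20,[0,0,0],0.015],[20,[-0.2,-0.01,0],0],[20,[-0.4,-0.02,0],0],[20,[-0.5,-0.02,0],0],[20,[-0.5,-0.02,0],0],[20,[-0.5,-0.02,0],0],[20,[-0.5,-0.02,0],0],[20,[-0.5,-0.02,0],0],[20,[-0.5,-0.02,0],0],[20,[-0.5,-0.02,0],0],[20,[-0.5,-0.02,0],0],[20,[-0.5,-0.02,0],0],[20,[-0.5,-0.02,0],0],[20,[-0.4,-0.02,0],0],[20,[-0.2,-0.01,0],0],[20,[0,0,0],0],[20,[0,0,0],0],[20,[0,0,0],0]]'
python3 - <<'E'
from h import *
b=camera('side')[:,:,::-1];t=camera('top')[:,:,::-1]
a=cv2.resize(b[110:200,310:400],None,fx=6,fy=6,interpolation=2)
cv2.imwrite('pics/s3.png',a)
e=np.array(read_state()['eef_pos'])
print(e,proj('side',[e,e+[0,0,18.8-42-40],[531.5,-288,100],[531.5,-288,18],e-[0,0,116.5]]).round(1).tolist())
E
```

```text
clock: 9.75
eef_pos: [531.3, -286.9, 197.0]
eef_rot: [3.142, -0.0, 1.672]
wrist_force: [0.4, 0.2, -0.5]
finger_gap: 30.2
finger_force: 17.8
[ 531.32409162 -287.02694781  197.08303023] [[354.8, 132.8], [353.7, 147.0], [353.2, 154.1], [351.9, 171.0], [352.9, 158.4]]
```

View pics/s3.png

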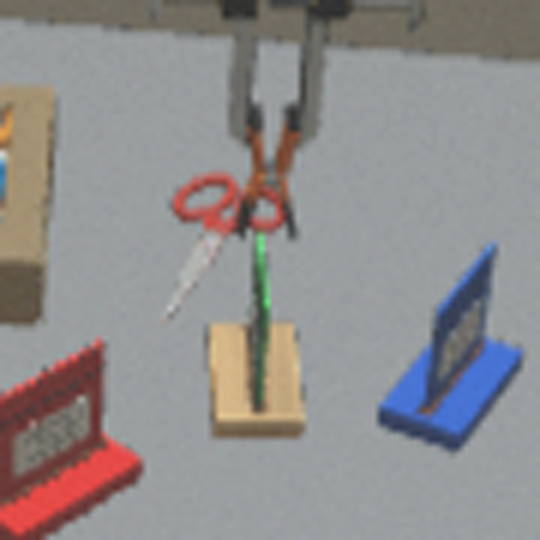

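```bash
python3 -m jog '[[20,[0,0,0.06],0],[20,[0,0,0.12],0],[20,[0,0,0.12],0],[20,[0,0,0.12],0],[20,[0,0,0.12],0],[20,[0,0,0.12],0],[20,[0,0,0.12],0],[20,[0,0,0.08],0],[20,[0,0,0.04],0],[20,[0,0,0],0],[20,[0,0,0],0],[20,[0,0,0],0]]'
python3 - <<'E'
from h import *
b=camera('side')[:,:,::-1]
cv2.imwrite('pics/s4.png',cv2.resize(b[125:185,325:385],None,fx=10,fy=10,interpolation=2))
s=read_state();e=np.array(s['eef_pos'])
o=np.array([325,125])
f=lambda P:((proj('side',P)-o+.5)*10).round().tolist()
print(e,s['wrist_force'],s['finger_gap'])
print('tcp,tips',f([e,e+[-15,0,-63],e+[15,0,-63]]))
print('card top near/far, line near, foot',f(place(np.array([[0,45,100],[0,-45,100],[0,45,80],[0,-45,80],[0,45,18],[-30,55,18],[30,55,18],[-30,-55,18],[30,-55,18.]]),[531.5,-288,.08])))
E
```

```text
clock: 11.05
eef_pos: [531.3, -287.8, 152.3]
eef_rot: [3.141, 0.0, 1.671]
wrist_force: [-0.2, -0.7, -0.1]
finger_gap: 30.3
finger_force: 17.8
[ 531.26369335 -287.80479658  152.21196935] [-0.05603234 -0.05398938  0.07338634] 30.655600581599824
tcp,tips [[296.0, 184.0], [323.0, 323.0], [247.0, 316.0]]
card top near/far, line near, foot [[287.0, 363.0], [286.0, 233.0], [284.0, 405.0], [283.0, 274.0], [274.0, 533.0], [351.0, 551.0], [198.0, 545.0], [346.0, 388.0], [201.0, 382.0]]
```

View pics/s4.png

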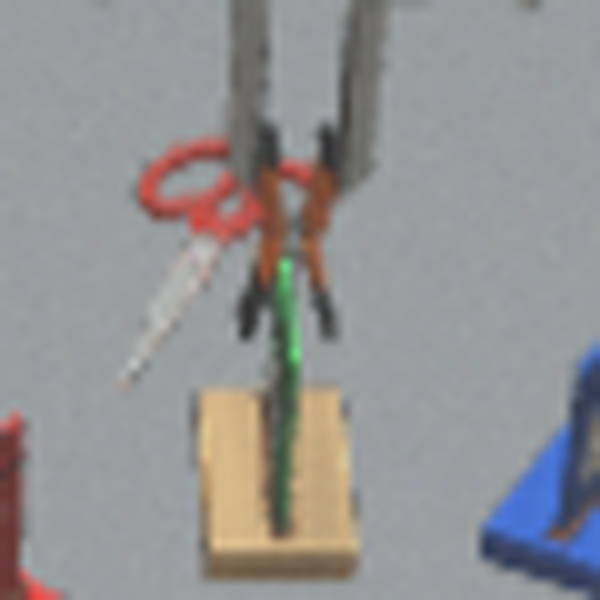

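```bash
python3 -m jog '[[20,[0,-0.02,0.06],0],[20,[0,0,0.08],0],[20,[0,0,0.04],0],[20,[0,0,0],0],[20,[0,0,0],0],[20,[0,0,0],0],[20,[0,0,0],0],[20,[0,0,0],0]]'
python3 - <<'E'
from h import *
b=camera('side')[:,:,::-1]
cv2.imwrite('pics/s5.png',cv2.resize(b[125:185,325:385],None,fx=10,fy=10,interpolation=2))
s=read_state();e=np.array(s['eef_pos']);print(e,s['qd'].round(4) if hasattr(s['qd'],'round') else s['qd'])
print(((proj('side',[e+[-15,12,-63],e+[15,12,-63]])-[325,125]+.5)*10).round())
E
```

```text
clock: 11.9
eef_pos: [530.2, -287.8, 143.0]
eef_rot: [3.141, 0.0, 1.671]
wrist_force: [0.2, -0.6, -0.8]
finger_gap: 30.5
finger_force: 17.8
[ 530.20997921 -287.83885817  142.99838676] [-0.0011  0.     -0.0002  0.001   0.0017 -0.0007]
[[323. 360.]
 [246. 353.]]
```

View pics/s5.png

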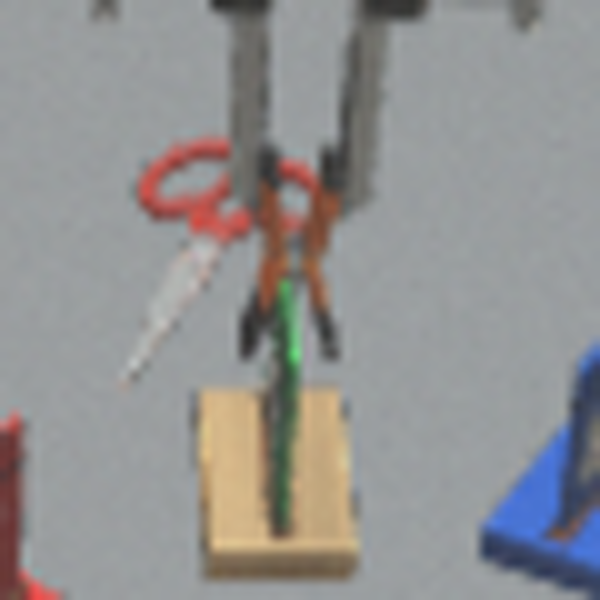

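The jaw tips are at (248,357) and (330,355) in the crop, as predicted for z≈80 mm. The green card at column ~290 sits centred between them with clear gaps on both sides.

```bash
python3 -c "
from cell import *
print(sign_off())"
```

```text
the job is handed in; nothing more can be done
None
```

I handed the job in at about 12 s: the gripper holds the clip squeezed wide open, centred over the green card, with the jaw tips about level with the dark line and visibly clear of the card on both sides; no verdict came back.

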